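Make up the doming kit tray

ROBOT

A 6-joint arm with a two-finger parallel gripper is mounted at the origin on a cart in front of the work surface, level with it; the furniture and walls round the work are solid. World frame = base frame: x ahead of the robot, y to its left, z up, the work surface at z = 0. Lengths are in m, angles in rad, forces in N, time in s.
With the tool pointing down it reaches from about 0.25 to 0.725 m from the base axis. Payload 4 kg.
Tool frame: the origin (TCP) lies midway between the tips of the shut fingers; the grasp point (between the pads) lies 19 mm behind it; z points along the fingers, y is the line along which they close (so a half turn about z gives the same grasp; the last joint's range is limited). The gripper opens to 85 mm and grips with 20 to 120 N. Pads are 22 mm wide; open, the fingers measure 114 mm over their backs; the gripper's body (76 mm by 85 mm) begins 54 mm behind the grasp point. The pads swing forward as they close: fully open they stand 13 mm farther back than shut.
Start: joints at [1.253, 0.241, 0.005, 1.335, 0, 1.571], TCP at [0.156, 0.475, 0.231] pointing down, gripper open.
Joint ranges: [-2.72, 2.72], [-1.05, 1.87], [-1.09, 1.28], [-1.99, 2.15], [-1.42, 1.44], [-3.14, 3.14]. Speed limits (rad/s): [2.79, 2.79, 3.14, 3.14, 3.14, 3.14].

INTERFACE

Orientations are given as a unit quaternion [x, y, z, w].
In Python, from workcell import get_obs, camera, job_done, silhouettes gives the robot as it stands. The module is installed in compiled form; this text tells all that it offers.
- The arm moves only by the tool drive_tool, never from a script. Its argument "increments" is a list of rows, each a list of 3 entries, a list of its own where there are three numbers: the shift along the world's x, y, z in mm, then the turn, a rotation vector about the world's x, y, z in degrees, then the opening, from 0 (shut) to 1 (fully open). A call has 1 to 8 rows; each row shifts and turns the commanded pose from where the row before left it; what a row does not reach is not made up. A row lasts 1/12 s, in which the tool goes at most 41.7 mm and 7.16 degrees, less where a joint would pass 70% of its speed; a pose out of reach is approached as far as the arm can. A call is refused whole if a number of a shift passes 41.7 or a number of a turn 7.16, either way. A call with a gripper value outside its range is refused whole. The fingers move at their own pace and stop on an object; the grip force is fixed at half the most. Time passes only in rows, so rows that do not move let the fingers close. It gives the time, the measured TCP pose, the force, the opening and the grip force at its end, in the units of the state.
- get_obs(): the state, without advancing time (a new reading comes with each control period).
- camera(name): name is "scene" or "side" or "wrist"; returns a dict with "image" (420x560x3 uint8, red, green, blue), "K" (3x3 intrinsics, pixels), "k1" (the pictures are not rectified: a ray, as slopes to the right and down, at radius r is drawn at 1 + k1 r^2 times it, then the intrinsics apply), "view" (4x4, takes a point from world to camera coordinates). Camera axes: x right, y down, z forward; pixel columns grow to the right and rows downward; lengths in m; the calibration is good to about 2 mm. A picture is of the moment at which its call begins. There is no depth.
- job_done(): hands the job in; it is judged then, once.
Trained networks look in a picture, given as the dict that the camera call returned (one of the last four; its "shot" number tells which), for a name from the list of things; names that differ only in an ending like _2 or _b are one class to them, and where a whole thing is asked for, a point or a joint stands for the part that bears it (a point fixed in the world has none). Each returns a list of dicts, best first, with "conf" (0 to 1); they miss things now and then, are a little off and sometimes report something else, mostly with a low value. They report only what shows in the picture. A call takes as long as a camera call.
- silhouettes(query, picture): "region" (420x560 bool, what is visible of it) and "bbox" ([left, top, right, bottom] in pixels, round what is visible of it).
The state is a dict: "clock": time; "joint_pos": joint angles; "joint_vel": joint speeds; "tau": joint torques, N m; "eef_pos": TCP position; "tool_rot": TCP orientation; "ft_force": force on the tool from outside, world axes, zero at the start; "ft_torque": the same for the moment, N m; "grip_width": finger opening in m; "grasp_force": force on a finger pad.
Only numpy, scipy, OpenCV 4.12 (cv2) and the standard library are available. Lean on these libraries where they do the work, as an engineer would, in place of code of your own. Each camera call takes 0.05 s, during which the arm holds its last target. There are 200 camera calls.

TASK

Make up the kit tray for a doming job: lay the brass scriber, the red-handled cutters, the eye loupe and the brass doming block each in its own shaped well of the foam inserts in the wooden tray, fully home on the well's floor, the loupe and the block standing upright. Leave the blue-handled pliers and the black film canister, which look similar but do not belong to this kit, where they are.

Things in the scene. Friction and masses are not known exactly. Their poses are not given: they have to be found in the camera images.
- cutters: wire cutters, bright red handles, lying flat, 115 mm long, 12 mm thick, 0.1 kg. Origin: on the underside at mid length; +x to the jaws, -x to the handle ends, z up. Widest (40 mm) at x = -20 mm, where the outsides of the handles run parallel: the place to grip; 19 mm wide or less from x = 25 mm on.
- scriber: brass scriber, a thin six-sided rod with a long taper, lying flat, 118 mm long, 10 mm wide, 9 mm high, 0.03 kg. Origin: on the underside at mid length; y runs along it: point at -y (the taper begins at y = -11 mm), full-width handle at +y, mass centre near y = +8 mm.
- eye_loupe: black eye loupe, a short round cone standing on its wide end, open top with a lens, 34 mm across the foot, 28 mm tall, 0.05 kg; the fingers meet it as an upright cylinder 34 mm across. Origin: centre of the underside, z up.
- doming_block: brass doming block, a 40 mm cube with round hollows, 0.5 to 0.7 kg: grip it with 60 N or more. Origin: centre of the underside, z up, x and y square to its sides.
- insert_cutters: black foam insert, 150 (x) x 90 mm, fixed in the wooden tray (rim 6 mm above the foam), with a bottle-shaped blue-floored well: 57 mm wide from x = -66 to +4 mm for the handles, narrowing to 31 mm at +67 mm for the jaws, tool +x to insert +x. Finger scoops at x = -40 to +4 mm are 82 mm wide. Origin: middle of the well floor, where the tool's origin belongs; z up; the insert's top is at z = +7 mm.
- insert_scribe: black foam insert, 150 (x) x 90 mm, fixed in the wooden tray, with a long narrow blue-floored well, 134 (x) x 26 mm, in which the scriber lies along x, either way round. Finger scoops at x = -25 to +25 mm make it 64 mm wide there, so it looks like a slim cross. Origin: middle of the well floor, where the tool's origin belongs; z up; the insert's top is at z = +7 mm.
- insert_loupe: black foam insert, 78 (x) x 90 mm, fixed in the wooden tray, with a round blue-floored well, 50 mm across, for the loupe. Origin: middle of the well floor, where the tool's origin belongs; z up; the insert's top is at z = +7 mm.
- insert_block: black foam insert, 78 (x) x 90 mm, fixed in the wooden tray, with a square blue-floored well, 56 x 56 mm, sides along x and y, for the doming block. Origin: middle of the well floor, where the tool's origin belongs; z up; the insert's top is at z = +7 mm.
- blue_pliers: round-nose pliers with blue handles, lying flat, 135 x 41 x 12 mm: not part of the kit. Origin on the underside at mid length, +x to the jaws.
- canister: black film canister with a flat lid, standing, 34 mm across and 48 mm tall, very light: not part of the kit. Origin: centre of the underside.

How it is judged:
At the end, for the whole second after the job is handed in: Each of the four tools rests on the floor of its own well, within 13 mm of its middle, level (loupe and block upright, scriber and cutters along the well), released and still; the blue pliers and the upright canister are within 30 mm of where they were (horizontal distance between cutters and insert_cutters below 0.013 m and z of cutters in the frame of insert_cutters between -0.003 and 0.0025 m and linear speed of each of cutters, scriber, eye_loupe, doming_block below 0.02 m/s and angle between each of cutters, eye_loupe, doming_block's own z axis and vertical below 0.04 rad and angle between the x axis of cutters and the x axis of insert_cutters, either way round below 0.2 rad and horizontal distance between scriber and insert_scribe below 0.013 m and z of scriber in the frame of insert_scribe between -0.003 and 0.004 m and angle between scriber's own y axis and vertical between 1.535 and 1.607 rad and angle between the y axis of scriber and the x axis of insert_scribe, either way round below 0.2 rad and horizontal distance between eye_loupe and insert_loupe below 0.013 m and z of eye_loupe in the frame of insert_loupe between -0.003 and 0.0025 m and horizontal distance between doming_block and insert_block below 0.013 m and z of doming_block in the frame of insert_block between -0.003 and 0.0025 m and distance of each of blue_pliers, canister from where it was at the start of the episode below 0.03 m and angle between each of blue_pliers, canister's own z axis and vertical below 0.1 rad); the robot touches nothing.
It fails at once if the blue-handled pliers were moved (distance of blue_pliers from where it was at the start of the episode above 0.03 m).
It fails at once if the film canister was moved or knocked over (distance of canister from where it was at the start of the episode above 0.03 m or angle between canister's own z axis and vertical above 0.5 rad).
It also fails if it takes over 120 s, if anything falls off the work surface, if the arm or the gripper's body presses on something with over 40 N, if the wrist force passes 120 N, or if a joint passes its speed limit or range.

## Working session

There is one attempt and no reset: what is moved stays moved. The work goes in short steps, Python scripts to look and compute and a tool call to move; the robot and the scene stay as the last step left them, time stands still between calls to the robot, and variables do not carry over. Pictures are saved under pics/ and viewed, at most 14 in all, crops included, and the job is handed in when it is done.

Besides the shell and the picture viewer there is one more tool, called after "Request:" as name([rows], argument=value, ...), one row to a line, values as JSON. drive_tool: Moves the arm, as the interface text tells. Its arguments: {"type":"object","properties":{"increments":{"type":"array"}},"required":["increments"]}

```bash
mkdir -p pics; cat > h.py <<'E'
import numpy as np, cv2
from workcell import get_obs, camera, job_done, silhouettes
def save(c,n): cv2.imwrite(f'pics/{n}.png',c['image'][:,:,::-1])
def ray(c,uv):
    K,k1=c['K'],c['k1']; d=np.array([(uv[0]-K[0,2])/K[0,0],(uv[1]-K[1,2])/K[1,1]]); s=d.copy()
    for _ in range(20): s=d/(1+k1*(s@s))
    V=c['view']; R=V[:3,:3]; return -R.T@V[:3,3], R.T@np.array([s[0],s[1],1])
def plane(c,uv,z):
    o,d=ray(c,uv); return o+d*(z-o[2])/d[2]
def proj(c,p):
    q=c['view'][:3,:3]@np.asarray(p)+c['view'][:3,3]; s=q[:2]/q[2]; s=s*(1+c['k1']*(s@s)); K=c['K']
    return np.array([K[0,0]*s[0]+K[0,2],K[1,1]*s[1]+K[1,2]])
def tri(a,ua,b,ub):
    o,d=ray(a,ua);p,e=ray(b,ub);A=np.stack([d,-e],1);t=np.linalg.lstsq(A,p-o,rcond=None)[0]
    x,y=o+t[0]*d,p+t[1]*e; return (x+y)/2,np.linalg.norm(x-y)
names="cutters scriber eye_loupe doming_block insert_cutters insert_scribe insert_loupe insert_block blue_pliers canister".split()
E
python3 - <<'E'
from h import *
o=get_obs();print({k:np.round(v,3) for k,v in o.items()})
for n in ("scene","side"):
    c=camera(n);save(c,n+'0');print(n,np.round(c['view'],3).tolist(),c['k1'],c['K'][0,0])
    for q in names:
        for s in silhouettes(q,c)[:2]:
            ys,xs=np.nonzero(s['region']);m=np.array([xs.mean(),ys.mean()])
            print(n,q,round(s['conf'],2),s['bbox'],m.round(),len(xs),plane(c,m,0.01).round(3))
E
```

```text
{'clock': np.float64(0.0), 'joint_pos': array([1.253, 0.241, 0.004, 1.335, 0.   , 1.571]), 'joint_vel': array([-0.001, -0.001,  0.   , -0.001,  0.001,  0.001]), 'tau': array([-1.0000e-03, -3.7232e+01,  2.5241e+01,  1.7000e-02,  0.0000e+00,
        0.0000e+00]), 'eef_pos': array([0.156, 0.474, 0.23 ]), 'tool_rot': array([ 0.158,  0.987, -0.001, -0.   ]), 'ft_force': array([ 0.413,  0.525, -0.391]), 'ft_torque': array([-0.04 , -0.036, -0.021]), 'grasp_force': np.float64(0.0), 'grip_width': np.float64(0.085)}
scene [[0.688, -0.725, -0.02, -0.404], [-0.487, -0.441, -0.754, 0.283], [0.538, 0.528, -0.657, 0.918], [0.0, 0.0, 0.0, 1.0]] 0.018399730481449918 445.15731780666397
scene cutters 0.73 [340.6, 240.0, 379.7, 264.5] [359. 253.] 302 [ 0.598 -0.277  0.01 ]
scene scriber 0.56 [194.7, 157.9, 206.5, 173.6] [200. 166.] 38 [0.573 0.301 0.01 ]
scene eye_loupe 0.56 [242.1, 159.8, 253.3, 167.4] [245. 163.] 93 [0.677 0.206 0.01 ]
scene doming_block 0.56 [150.9, 159.0, 171.5, 183.9] [160. 172.] 319 [0.469 0.363 0.01 ]
scene insert_cutters 0.73 [247.9, 183.9, 307.5, 223.2] [276. 202.] 1108 [0.604 
[... 814 characters left out ...]
0.54 [175.1, 189.6, 189.8, 207.2] [182. 196.] 215 [0.475 0.364 0.01 ]
side insert_cutters 0.74 [261.2, 199.4, 308.2, 220.7] [285. 209.] 588 [0.61  0.008 0.01 ]
side insert_cutters 0.59 [279.1, 205.7, 328.6, 230.6] [304. 219.] 634 [ 0.594 -0.078  0.01 ]
side insert_scribe 0.82 [282.0, 204.4, 326.7, 231.6] [304. 218.] 588 [ 0.596 -0.079  0.01 ]
side insert_loupe 0.76 [267.0, 222.6, 297.0, 241.3] [281. 231.] 373 [ 0.489 -0.064  0.01 ]
side insert_block 0.67 [245.7, 213.2, 277.5, 231.3] [261. 221.] 328 [0.5   0.023 0.01 ]
side blue_pliers 0.56 [322.7, 252.4, 360.6, 277.2] [339. 264.] 422 [ 0.444 -0.286  0.01 ]
side canister 0.67 [384.3, 250.1, 396.6, 272.1] [388. 258.] 249 [ 0.547 -0.382  0.01 ]
```

View pics/scene0.png

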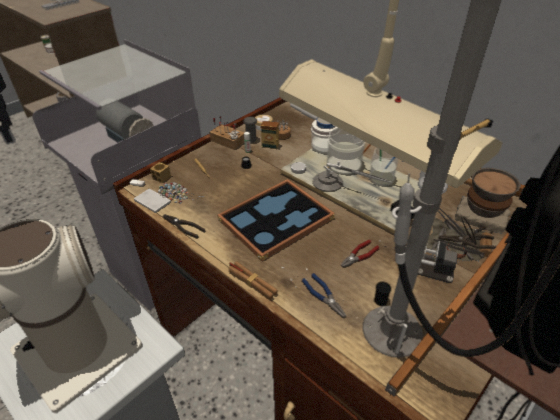

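View pics/side0.png

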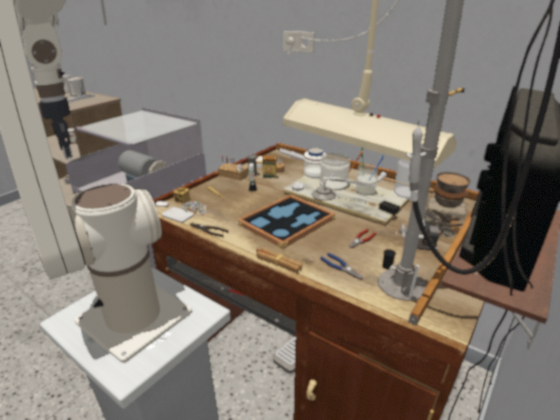

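Request:
drive_tool([
  [[34, -20, 3], [0, 0, 0], 1],
  [[34, -20, 3], [0, 0, 0], 1],
  [[34, -20, 3], [0, 0, 0], 1],
  [[34, -20, 3], [0, 0, 0], 1],
  [[34, -20, 3], [0, 0, 0], 1],
  [[34, -20, 3], [0, 0, 0], 1],
  [[34, -20, 3], [0, 0, 0], 1],
  [[34, -20, 3], [0, 0, 0], 1],
])

```text
clock: 1.77
eef_pos: [0.4297, 0.3137, 0.2556]
tool_rot: [0.158, 0.987, 0.0, 0.0]
ft_force: [0.4, 0.4, 0.4]
grip_width: 0.0855
grasp_force: 0.0
```

```bash
cat >> h.py <<'E'
import pickle
def look(tag,qs,show=True):
    "wrist shot + silhouettes, saved to tag.pkl for later triangulation"
    c=camera('wrist'); S={}
    for q in qs:
        r=silhouettes(q,c)[:1]
        if r:
            g=r[0]['region'];ys,xs=np.nonzero(g);m=np.array([xs.mean(),ys.mean()]);S[q]=(r[0],m)
            print(tag,q,round(r[0]['conf'],2),np.round(r[0]['bbox']),m.round(),len(xs),plane(c,m,0.01).round(3))
    pickle.dump((c,S),open(tag+'.pkl','wb'))
    if show: save(c,tag)
    return c,S
E
python3 - <<'E'
from h import *
c,S=look('w1',names)
o=get_obs();print(o['eef_pos'],o['tool_rot'],o['joint_pos']); print(np.round(c['view'],3),c['K'][0,0], ray(c,(280,210)))
E
```

```text
w1 scriber 0.92 [281. 276. 340. 286.] [310. 279.] 429 [0.576 0.311 0.01 ]
w1 eye_loupe 0.79 [251. 343. 272. 371.] [262. 358.] 508 [0.679 0.207 0.01 ]
w1 doming_block 0.78 [297. 169. 343. 220.] [318. 195.] 1357 [0.467 0.354 0.01 ]
w1 insert_cutters 0.81 [ 68. 309. 128. 345.] [ 96. 322.] 1082 [0.548 0.004 0.01 ]
w1 insert_scribe 0.64 [ 10. 317.  81. 353.] [ 43. 331.] 1344 [ 0.536 -0.075  0.01 ]
w1 insert_loupe 0.84 [  0. 268.  66. 325.] [ 29. 297.] 2890 [ 0.482 -0.064  0.01 ]
w1 insert_block 0.67 [ 49. 260. 128. 316.] [ 87. 287.] 3171 [0.493 0.02  0.01 ]
[0.42723021 0.31577556 0.25539019] [ 1.57168053e-01  9.87571872e-01  3.69095132e-06 -4.06562920e-05] [6.36467145e-01 2.94801605e-01 1.40037529e-01 1.41608397e+00
 6.31788020e-05 9.52111961e-01]
[[ 0.312  0.95   0.002 -0.433]
 [ 0.904 -0.298  0.306 -0.343]
 [ 0.292 -0.094 -0.952  0.306]
 [ 0.     0.     0.     1.   ]] 323.51558814114884 (array([0.35577116, 0.33823265, 0.39760868]), array([ 0.28344927, -0.08651261, -0.9551446 ]))
```

View pics/w1.png

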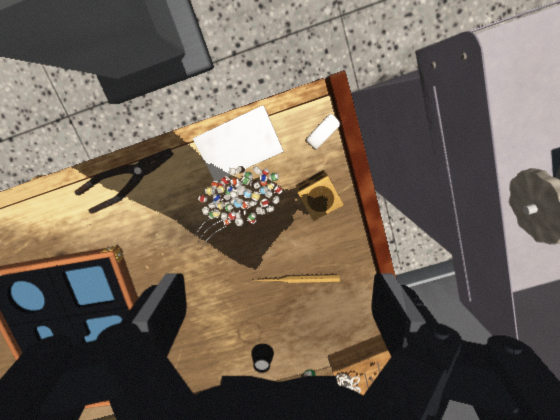

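Request:
drive_tool([
  [[28, 2, -25], [0, 0, 0], 1],
  [[28, 2, -25], [0, 0, 0], 1],
  [[28, 2, -20], [0, 0, 0], 1],
  [[0, 0, 0], [0, 0, 0], 1],
])

```text
clock: 2.65
eef_pos: [0.5135, 0.3201, 0.1785]
tool_rot: [0.159, 0.987, -0.003, -0.002]
ft_force: [-0.5, -0.6, -1.4]
grip_width: 0.0856
grasp_force: 0.0
```

```bash
cat >> h.py <<'E'
from scipy.optimize import minimize
def circ(r,z,n=24): t=np.linspace(0,2*np.pi,n,endpoint=False); return np.c_[r*np.cos(t),r*np.sin(t),np.full(n,z)]
def box(x0,x1,y0,y1,z0,z1): return np.array([[x,y,z] for x in(x0,x1) for y in(y0,y1) for z in(z0,z1)])
M={'doming_block':box(-.02,.02,-.02,.02,0,.04),
 'eye_loupe':np.r_[circ(.017,0),circ(.012,.028)],'canister':np.r_[circ(.017,0),circ(.017,.048)],
 'scriber':np.r_[box(-.005,.005,-.011,.059,0,.009),[[0,-.059,.0045]]]}
def fit(q,views,x0,z=True):
    "views: [(c,mask)]; fits x,y,z,yaw so the hull's projected silhouette matches"
    def cost(p):
        e=0;R=np.array([[np.cos(p[3]),-np.sin(p[3]),0],[np.sin(p[3]),np.cos(p[3]),0],[0,0,1]])
        P=M[q]@R.T+[p[0],p[1],p[2] if z else 0]
        for c,m in views:
            u=np.array([proj(c,v) for v in P]); im=np.zeros(m.shape,np.uint8)
            cv2.fillConvexPoly(im,cv2.convexHull((u*16).astype(np.int32)),255,cv2.LINE_AA,4)
            f=im/255.; e+=1-np.minimum(f,m).sum()/np.maximum(f,m).sum()
        return e/len(views)
    best=None
    for yaw in (x0[3]-.3,x0[3],x0[3]+.3):
        s=np.array([x0[0],x0[1],x0[2],yaw]); sim=np.vstack([s,*(s+np.diag([.01,.01,.01,.2]))])
        r=minimize(cost,s,method='Nelder-Mead',options=dict(initial_simplex=sim,maxiter=400,xatol=1e-4,fatol=1e-4))
        if best is None or r.fun<best.fun: best=r
    print('FIT',q,best.x.round(4),'cost',round(best.fun,3)); return best.x
def load(t,q):
    c,S=pickle.load(open(t+'.pkl','rb')); return (c,S[q][0]['region'])
E
python3 - <<'E'
from h import *
c,S=look('w2',names[:4]); print(get_obs()['eef_pos'])
fit('doming_block',[load('w1','doming_block'),load('w2','doming_block')],[.467,.354,0,.5])
fit('scriber',[load('w1','scriber'),load('w2','scriber')],[.576,.311,0,0])
fit('scriber',[load('w1','scriber'),load('w2','scriber')],[.576,.311,0,np.pi])
fit('eye_loupe',[load('w1','eye_loupe'),load('w2','eye_loupe')],[.679,.207,0,0])
E
```

```text
w2 scriber 0.65 [233. 251. 326. 256.] [290. 251.] 533 [0.576 0.312 0.01 ]
w2 eye_loupe 0.7 [217. 335. 245. 371.] [231. 353.] 835 [0.678 0.206 0.01 ]
w2 doming_block 0.98 [267. 101. 329. 171.] [298. 134.] 2340 [0.465 0.355 0.01 ]
[0.51176597 0.32166742 0.18690013]
FIT doming_block [ 0.4643  0.3538 -0.0084  0.204 ] cost 0.057
FIT scriber [ 0.5974  0.2962 -0.0448 -0.3204] cost 0.451
FIT scriber [ 0.5989  0.3175 -0.0339  2.8711] cost 0.459
FIT eye_loupe [ 0.686   0.2025 -0.0101  0.1115] cost 0.092
```

View pics/w2.png

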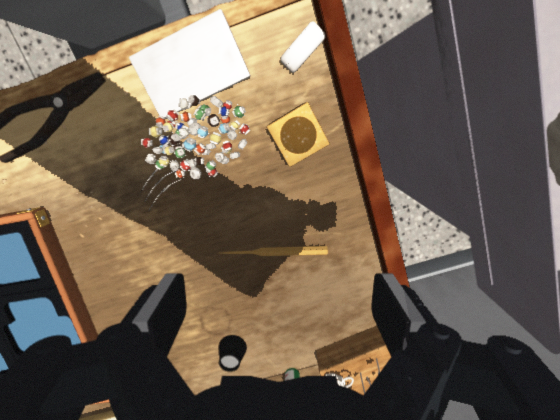

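Request:
drive_tool([
  [[-6, -39, 8], [0, 0, 0], 1],
  [[-6, -39, 8], [0, 0, 0], 1],
  [[-6, -39, 8], [0, 0, 0], 1],
  [[-6, -39, 8], [0, 0, 0], 1],
  [[-6, -39, 8], [0, 0, 0], 1],
  [[-6, -39, 8], [0, 0, 0], 1],
  [[-6, -39, 8], [0, 0, 0], 1],
  [[0, 0, 0], [0, 0, 0], 1],
])

```text
clock: 3.57
eef_pos: [0.4695, 0.0429, 0.2453]
tool_rot: [0.162, 0.987, -0.001, 0.003]
ft_force: [-0.5, 0.9, -0.5]
grip_width: 0.0851
grasp_force: 0.0
```

```bash
python3 - <<'E'
from h import *
c,S=look('t1',names[4:]+['cutters']); print(get_obs()['eef_pos'])
a,b=[pickle.load(open(t+'.pkl','rb'))[0] for t in('w1','w2')]
print('tip',tri(a,(252,279),b,(218,251)),plane(b,(218,251),.0045),'end',tri(a,(340,279),b,(328,250)),plane(b,(328,250),.0045))
print('rim',plane(b,(345,130),.0),plane(b,(345,130),.03))
for v in(['w1'],['w2']): 
  for q,x in(('doming_block',[.467,.354,0,.4]),('eye_loupe',[.679,.207,0,0])): fit(q,[load(t,q) for t in v],x,False)
E
```

```text
t1 insert_cutters 0.87 [242. 225. 331. 340.] [285. 279.] 7009 [0.601 0.009 0.01 ]
t1 insert_scribe 0.84 [170. 238. 266. 347.] [218. 290.] 6705 [ 0.589 -0.081  0.01 ]
t1 insert_loupe 0.67 [151. 177. 238. 248.] [196. 212.] 4488 [ 0.478 -0.066  0.01 ]
t1 insert_block 0.62 [226. 167. 311. 235.] [269. 199.] 4570 [0.491 0.024 0.01 ]
t1 blue_pliers 0.71 [  0. 224.  79. 254.] [ 39. 240.] 1335 [ 0.449 -0.269  0.01 ]
t1 canister 0.41 [  0. 297.   8. 321.] [  3. 308.] 122 [ 0.522 -0.37   0.01 ]
t1 cutters 0.72 [ 77. 293. 110. 343.] [ 89. 318.] 710 [ 0.574 -0.266  0.01 ]
[0.47014127 0.04933979 0.24104698]
tip (array([ 0.55990551,  0.23312933, -0.00781454]), np.float64(0.001635918925934216)) [0.5549611  0.23807955 0.0045    ] end (array([0.58435845, 0.34951364, 0.01712236]), np.float64(0.0001765528103802125)) [0.59032891 0.3497698  0.0045    ]
rim [0.47655661 0.39920528 0.        ] [0.47317489 0.39418669 0.03      ]
FIT doming_block [0.4633 0.3536 0.0195 0.2268] cost 0.118
FIT eye_loupe [ 0.6784  0.2068  0.0089 -0.1253] cost 0.139
FIT doming_block [0.4635 0.3535 0.0042 0.1998] cost 0.049
FIT eye_loupe [ 0.6782  0.2066  0.0077 -0.0112] cost 0.092
```

View pics/t1.png

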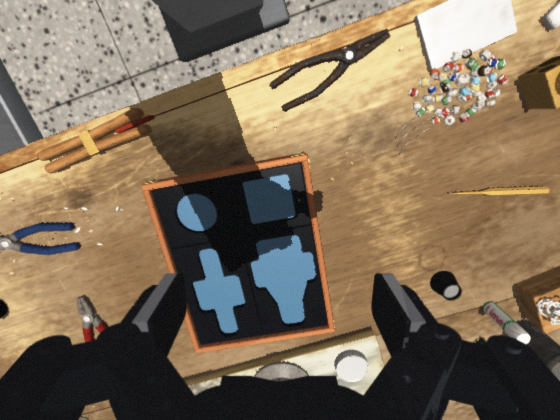

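Request:
drive_tool([
  [[15, -24, -20], [0, 0, 0], 1],
  [[15, -24, -20], [0, 0, 0], 1],
  [[15, -24, -20], [0, 0, 0], 1],
  [[0, 0, 0], [0, 0, 0], 1],
  [[0, 0, 0], [0, 0, 0], 1],
])

```text
clock: 4.38
eef_pos: [0.5145, -0.024, 0.1792]
tool_rot: [0.159, 0.987, -0.0, -0.002]
ft_force: [0.3, 1.0, 0.8]
grip_width: 0.0854
grasp_force: 0.0
```

```bash
cat >> h.py <<'E'
M['insert_cutters']=M['insert_scribe']=box(-.075,.075,-.045,.045,.007,.007)
M['insert_loupe']=M['insert_block']=box(-.039,.039,-.045,.045,.007,.007)
E
python3 - <<'E'
from h import *
c,S=look('t2',names[4:]+['cutters']); print(get_obs()['eef_pos'])
for q,x in(('insert_cutters',[.601,.009]),('insert_scribe',[.589,-.081]),('insert_loupe',[.478,-.066]),('insert_block',[.491,.024])):
    for v in (['t1','t2'],['t1'],['t2']):
        try: fit(q,[load(t,q) for t in v],x+[0,-.1],len(v)==2)
        except KeyError as e: print('no',e)
E
```

```text
t2 insert_cutters 0.25 [ 77. 278. 116. 345.] [ 90. 312.] 1144 [ 0.579 -0.267  0.01 ]
t2 insert_scribe 0.72 [193. 206. 305. 341.] [249. 272.] 10836 [ 0.587 -0.081  0.01 ]
t2 insert_loupe 0.58 [172. 125. 278. 223.] [226. 171.] 7525 [ 0.478 -0.065  0.01 ]
t2 insert_block 0.62 [267. 106. 371. 201.] [319. 154.] 7770 [0.491 0.025 0.01 ]
t2 blue_pliers 0.66 [  1. 184.  76. 227.] [ 34. 207.] 1598 [ 0.451 -0.261  0.01 ]
t2 cutters 0.66 [ 71. 277. 115. 346.] [ 90. 311.] 1229 [ 0.578 -0.267  0.01 ]
[ 0.51542292 -0.02336111  0.18213717]
FIT insert_cutters [ 0.6081  0.0071  0.0007 -0.1409] cost 0.51
FIT insert_cutters [ 0.6084  0.0069 -0.0018 -0.142 ] cost 0.02
FIT insert_cutters [ 0.601  0.009  0.    -0.4  ] cost 1.0
FIT insert_scribe [ 0.5939 -0.0824  0.0032 -0.1421] cost 0.024
FIT insert_scribe [ 0.5954 -0.0837  0.0056 -0.1417] cost 0.03
FIT insert_scribe [ 0.5946 -0.083   0.0142 -0.145 ] cost 0.027
FIT insert_loupe [ 0.4799 -0.0667  0.0015 -0.1413] cost 0.028
FIT insert_loupe [ 0.4806 -0.0677  0.0023 -0.1416] cost 0.027
FIT insert_loupe [ 0.4798 -0.0666  0.0044 -0.1372] cost 0.019
FIT insert_block [ 4.933e-01  2.390e-02 -3.000e-04 -1.424e-01] cost 0.035
FIT insert_block [ 0.4937  0.0232  0.007  -0.1313] cost 0.039
FIT insert_block [ 0.4929  0.0243  0.0023 -0.1451] cost 0.019
```

View pics/t2.png

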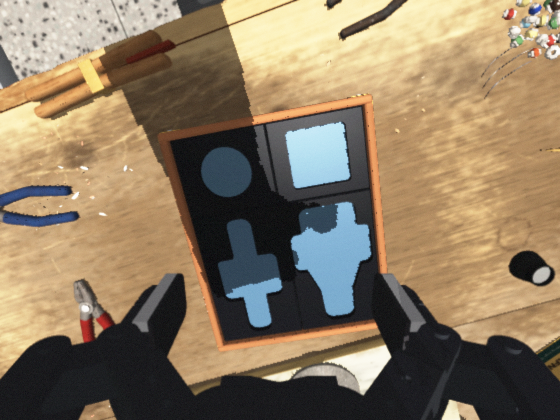

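```bash
python3 - <<'E'
from h import *
a,b=camera('scene'),camera('side')
for n,u,v in(('lampL',(281,90),(285,119)),('lampR',(475,176),(440,157)),('pole',(432,195),(424,172)),('polebase',(392,332),(402,285)),('handpiece',(402,245),(412,218)),('can',(382,285),(389,250))): print(n,tri(a,u,b,v))
print(get_obs()['joint_pos'].round(2))
E
```

```text
lampL (array([0.71090186, 0.0825625 , 0.28003479]), np.float64(0.0019380870557471474))
lampR (array([ 0.71769602, -0.43399846,  0.26047624]), np.float64(0.015455124708505314))
pole (array([ 0.61842191, -0.40979841,  0.24934431]), np.float64(0.011680562447522426))
polebase (array([ 0.46417437, -0.45406998,  0.00532633]), np.float64(0.00028378288611437995))
handpiece (array([ 0.55477322, -0.4090278 ,  0.14953773]), np.float64(0.02897538875011566))
can (array([ 0.51321318, -0.39018156,  0.05888431]), np.float64(0.0013706333900594804))
[-0.05  0.3  -0.05  1.22  0.    0.27]
```

Request:
drive_tool([
  [[9, -35, 5], [0, 0, 0], 1],
  [[9, -35, 5], [0, 0, 0], 1],
  [[9, -35, 5], [0, 0, 0], 1],
  [[9, -35, 5], [0, 0, 0], 1],
  [[9, -35, 5], [0, 0, 0], 1],
  [[9, -35, 5], [0, 0, 0], 1],
  [[0, 0, 0], [0, 0, 0], 1],
])

```text
clock: 5.47
eef_pos: [0.5705, -0.2405, 0.2117]
tool_rot: [0.161, 0.987, -0.002, 0.002]
ft_force: [0.7, -0.3, 0.6]
grip_width: 0.0852
grasp_force: 0.0
```

```bash
python3 - <<'E'
from h import *
c,S=look('c1',['cutters','canister','blue_pliers']); print(get_obs()['eef_pos'],get_obs()['joint_pos'].round(2))
print(cv2.minAreaRect(np.argwhere(S['cutters'][0]['region'])[:,::-1].astype(np.float32)))
E
```

```text
c1 cutters 0.71 [242. 161. 282. 264.] [259. 213.] 1677 [ 0.595 -0.272  0.01 ]
c1 canister 0.6 [100. 168. 149. 209.] [125. 187.] 1358 [ 0.521 -0.4    0.01 ]
c1 blue_pliers 0.61 [122.  55. 256. 104.] [195.  81.] 2821 [ 0.446 -0.286  0.01 ]
[ 0.56879804 -0.23323085  0.2109814 ] [-0.39  0.48  0.3   1.39  0.   -0.07]
((259.5787658691406, 212.36740112304688), (97.20365905761719, 36.33781433105469), 80.90972137451172)
```

View pics/c1.png

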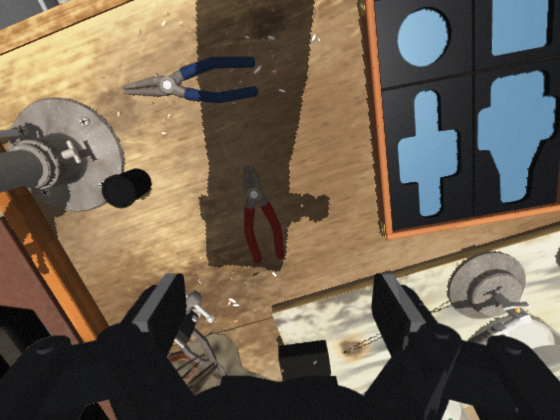

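```bash
python3 - <<'E'
from h import *
c,S=pickle.load(open('c1.pkl','rb'));z=.006
t,e1,e2=[plane(c,u,z) for u in((247,166),(257,260),(282,255))]
e=(e1+e2)/2;d=t-e;d2=d/np.linalg.norm(d);mid=(t+e)/2
print(t,e1,e2,'len',np.linalg.norm(d),'yaw',np.degrees(np.arctan2(d[1],d[0])),'mid',mid,'grip',mid-.02*d2)
for w in((268,233),(246,233),(279,233)):print(plane(c,w,z))
# mask-based principal axis on the plane
ys,xs=np.nonzero(S['cutters'][0]['region']);P=np.array([plane(c,u,z)[:2] for u in zip(xs,ys)])
a=(P-mid[:2])@d2[:2];n=np.array([-d2[1],d2[0]]);b=(P-mid[:2])@n
for k in range(-60,60,10):
    s=(a>=k/1e3)&(a<(k+10)/1e3)
    if s.any(): print(k,(b[s].min()*1e3).round(1),(b[s].max()*1e3).round(1))
print(plane(c,(390,237),.013),plane(c,(275,305),.0))
E
```

```text
[ 0.54176677 -0.26645401  0.006     ] [ 0.65050416 -0.29403956  0.006     ] [ 0.65374864 -0.26388817  0.006     ] len 0.11106638959979989 yaw 173.53282452899802 mid [ 0.59694658 -0.27270894  0.006     ] grip [ 0.61681932 -0.27496162  0.006     ]
[ 0.62220392 -0.27040785  0.006     ]
[ 0.61414138 -0.29444932  0.006     ]
[ 0.62623493 -0.25838981  0.006     ]
-60 -17.4 19.2
-50 -18.3 20.2
-40 -19.1 20.4
-30 -20.2 20.9
-20 -20.7 21.0
-10 -19.4 19.5
0 -16.7 16.9
10 -14.1 14.6
20 -9.9 8.5
30 -10.0 9.0
40 -9.7 8.2
50 -7.7 4.5
[ 0.66829595 -0.13969131  0.013     ] [ 0.71965191 -0.2950688   0.        ]
```

Request:
drive_tool([
  [[12, -10.5, -28], [0, 0, 6], 1],
  [[12, -10.5, -28], [0, 0, 6], 1],
  [[12, -10.5, -28], [0, 0, 0], 1],
  [[12, -10.5, -28], [0, 0, 0], 1],
  [[0, 0, -30], [0, 0, 0], 1],
  [[0, 0, 0], [0, 0, 0], 1],
  [[0, 0, 0], [0, 0, 0], 1],
])

```text
clock: 6.25
eef_pos: [0.6154, -0.2735, 0.0673]
tool_rot: [0.053, 0.999, 0.001, -0.003]
ft_force: [-0.5, 0.6, 0.7]
grip_width: 0.0854
grasp_force: 0.0
```

```bash
cat >> h.py <<'E'
def st():
    o=get_obs();q=o['tool_rot'];from scipy.spatial.transform import Rotation as R
    m=R.from_quat(q).as_matrix();print('pos',o['eef_pos'].round(4),'yaw',np.degrees(np.arctan2(m[1,1],m[0,1])).round(1),'tilt',m[:2,2].round(3),'j',o['joint_pos'].round(2),'w',o['grip_width'].round(4),'gf',o['grasp_force'].round(1),'f',o['ft_force'].round(1),'t',o['clock'])
E
python3 -c "
from h import *;st();c,S=look('c2',['cutters'])"
```

```text
Traceback (most recent call last):
  File "h.py", line 57, in st
    m=R.from_quat(q).as_matrix();print('pos',o['eef_pos'].round(4),'yaw',np.degrees(np.arctan2(m[1,1],m[0,1])).round(1),'tilt',m[:2,2].round(3),'j',o['joint_pos'].round(2),'w',o['grip_width'].round(4),'gf',o['grasp_force'].round(1),'f',o['ft_force'].round(1),'t',o['clock'])
                                                                                                                                                                                ^^^^^^^^^^^^^^^^^^^^^
AttributeError: 'float' object has no attribute 'round'
```

```bash
sed -i "s/o\['grip_width'\].round(4)/round(o['grip_width'],4)/;s/o\['grasp_force'\].round(1)/round(o['grasp_force'],1)/" h.py
python3 -c "
from h import *;st();c,S=look('c2',['cutters']);save(c,'c2')
for g in ((.617,-.275,.006),(.6123,-.316,.03),(.62,-.234,.03),(.57,-.2696,.006)): print(proj(c,g))"
```

```text
pos [ 0.6154 -0.2735  0.0673] yaw 83.9 tilt [-0.006  0.003] j [-0.42  0.69  0.28  1.17  0.   -0.31] w 0.0854 gf 0.0 f [-0.5  0.6  0.7] t 6.25
c2 cutters 0.58 [244. 110. 307. 287.] [275. 203.] 5224 [ 0.594 -0.273  0.01 ]
[275.78438036 233.98465299]
[207.14194913 247.97024299]
[343.78711624 246.15446396]
[276.19667292 163.81567349]
```

View pics/c2.png

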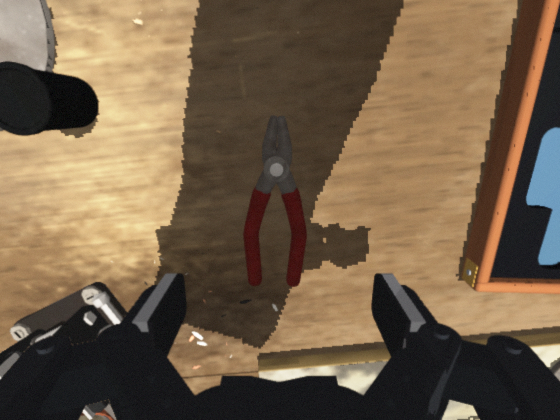

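Request:
drive_tool([
  [[1, -1, -33], [0, 0, 0], 1],
  [[0, 0, -31], [0, 0, 0], 1],
  [[0, 0, 0], [0, 0, 0], 1],
  [[0, 0, 0], [0, 0, 0], 0],
  [[0, 0, 0], [0, 0, 0], 0],
  [[0, 0, 0], [0, 0, 0], 0],
  [[0, 0, 0], [0, 0, 0], 0],
  [[0, 0, 0], [0, 0, 0], 0],
])

```text
clock: 7.02
eef_pos: [0.621, -0.2778, 0.0103]
tool_rot: [0.054, 0.999, -0.001, 0.003]
ft_force: [0.7, 2.5, 10.1]
grip_width: 0.0256
grasp_force: 4.5
```

Request:
drive_tool([
  [[0, 0, 0], [0, 0, 0], 0],
  [[0, 0, 0], [0, 0, 0], 0],
  [[0, 0, 0], [0, 0, 0], 0],
])

```text
clock: 7.27
eef_pos: [0.6214, -0.28, 0.0103]
tool_rot: [0.055, 0.998, -0.003, 0.004]
ft_force: [-0.9, -3.5, 7.0]
grip_width: 0.0003
grasp_force: 4.3
```

Request:
drive_tool([
  [[0, 0, 20], [0, 0, 0], 0.3],
  [[0, 0, 30], [0, 0, 0], 1],
  [[0, 0, 15], [0, 0, 0], 1],
  [[0, 0, 0], [0, 0, 0], 1],
  [[0, 0, 0], [0, 0, 0], 1],
])

```text
clock: 7.68
eef_pos: [0.6197, -0.2778, 0.073]
tool_rot: [0.054, 0.999, -0.001, 0.002]
ft_force: [0.5, 0.3, 0.3]
grip_width: 0.0609
grasp_force: 0.0
```

```bash
cat >> h.py <<'E'
def cutfit(c,S,z=.006):
    ys,xs=np.nonzero(S['cutters'][0]['region']);P=np.array([plane(c,u,z)[:2] for u in zip(xs,ys)])
    m=P.mean(0);w,V=np.linalg.eigh(np.cov((P-m).T));d=V[:,1]*(-np.sign(V[0,1]))
    a=(P-m)@d;b=(P-m)@[-d[1],d[0]];mid=m+d*(a.max()+a.min())/2
    print('cut len',np.ptp(a).round(4),'wid',np.ptp(b).round(4),'yaw',np.degrees(np.arctan2(d[1],d[0])).round(1),'mid',mid.round(4),'grip',(mid-.02*d).round(4))
E
python3 -c "
from h import *;st();c,S=look('c3',['cutters'],False);cutfit(c,S);c,S=pickle.load(open('c2.pkl','rb'));cutfit(c,S)"
```

```text
pos [ 0.6197 -0.2778  0.073 ] yaw 83.8 tilt [ 0.005 -0.002] j [-0.42  0.69  0.29  1.17 -0.   -0.31] w 0.0609 gf 0.0 f [0.5 0.3 0.3] t 7.6833
c3 cutters 0.78 [248. 102. 312. 278.] [281. 192.] 4850 [ 0.594 -0.273  0.01 ]
cut len 0.1154 wid 0.042 yaw 172.6 mid [ 0.5987 -0.2736] grip [ 0.6186 -0.2762]
cut len 0.1165 wid 0.0426 yaw 171.8 mid [ 0.5989 -0.2737] grip [ 0.6187 -0.2765]
```

Request:
drive_tool([
  [[0, 0, -35], [0, 0, -1], 0.6],
  [[0, 0, -25], [0, 0, 0], 0.6],
  [[0, 0, 0], [0, 0, 0], 0.6],
  [[0, 0, 0], [0, 0, 0], 0.6],
  [[0, 0, -10], [0, 0, 0], 0.6],
  [[0, 0, 0], [0, 0, 0], 0.6],
])

```text
clock: 8.28
eef_pos: [0.6185, -0.2771, 0.0]
tool_rot: [0.063, 0.998, -0.0, 0.0]
ft_force: [-1.0, 0.7, -0.2]
grip_width: 0.051
grasp_force: 0.0
```

Request:
drive_tool([
  [[0, 0, 0], [0, 0, 0], 0.6],
  [[0, 0, 0], [0, 0, 0], 0],
  [[0, 0, 0], [0, 0, 0], 0],
  [[0, 0, 0], [0, 0, 0], 0],
  [[0, 0, 0], [0, 0, 0], 0],
  [[0, 0, 0], [0, 0, 0], 0],
])

```text
clock: 8.78
eef_pos: [0.6192, -0.2776, 0.0021]
tool_rot: [0.063, 0.998, -0.001, 0.001]
ft_force: [-0.7, -0.0, 5.4]
grip_width: 0.0373
grasp_force: 60.6
```

Request:
drive_tool([
  [[0, 0, 35], [0, 0, 0], 0],
  [[0, 0, 30], [0, 0, 0], 0],
  [[-18, 15, 5], [0, 0, 7.16], 0],
  [[-18, 15, 5], [0, 0, 7.16], 0],
  [[-18, 15, 5], [0, 0, 7.16], 0],
  [[-18, 15, 0], [0, 0, 7.16], 0],
  [[-18, 15, 0], [0, 0, 7.16], 0],
  [[-18, 15, 0], [0, 0, 7.16], 0],
])

```text
clock: 9.45
eef_pos: [0.5091, -0.1862, 0.0802]
tool_rot: [-0.31, 0.951, 0.0, -0.0]
ft_force: [-0.3, -0.1, -1.8]
grip_width: 0.0373
grasp_force: 60.5
```

Request:
drive_tool([
  [[0, 20, 0], [0, 0, 7.16], 0],
  [[0, 20, 0], [0, 0, 7.16], 0],
  [[0, 20, 0], [0, 0, 7.16], 0],
  [[0, 20, 0], [0, 0, 7.16], 0],
  [[0, 20, 0], [0, 0, 7.16], 0],
  [[0, 20, 0], [0, 0, 7.16], 0],
  [[0, 20, 0], [0, 0, 7.16], 0],
  [[0, 20, 0], [0, 0, 7.16], 0],
])

```text
clock: 10.12
eef_pos: [0.5099, -0.026, 0.0802]
tool_rot: [0.728, -0.686, -0.0, 0.0]
ft_force: [-0.2, 0.3, -0.3]
grip_width: 0.0371
grasp_force: 60.5
```

Request:
drive_tool([
  [[0, 0, 0], [0, 0, 7.16], 0],
  [[0, 0, 0], [0, 0, 7.16], 0],
  [[0, 0, 0], [0, 0, 7.16], 0],
  [[0, 0, 0], [0, 0, 7.16], 0],
  [[0, 0, 0], [0, 0, 7.16], 0],
  [[0, 0, 0], [0, 0, 7.16], 0],
  [[0, 0, 0], [0, 0, 7.16], 0],
  [[0, 0, 0], [0, 0, 7.16], 0],
])

```text
clock: 10.78
eef_pos: [0.5099, -0.027, 0.0801]
tool_rot: [0.967, -0.253, -0.0, 0.0]
ft_force: [0.7, -0.8, -1.9]
grip_width: 0.0372
grasp_force: 60.5
```

Request:
drive_tool([
  [[20, 10, 0], [0, 0, 7.16], 0],
  [[20, 10, 0], [0, 0, 7.16], 0],
  [[20, 10, 0], [0, 0, 7.16], 0],
  [[0, 0, 0], [0, 0, 0], 0],
  [[0, 0, 0], [0, 0, 0], 0],
  [[0, 0, 0], [0, 0, 0], 0],
])

```text
clock: 11.28
eef_pos: [0.5692, 0.0029, 0.0797]
tool_rot: [0.997, -0.072, -0.001, 0.0]
ft_force: [-0.4, 1.6, -2.2]
grip_width: 0.0368
grasp_force: 60.5
```

```bash
python3 -c "
from h import *;st();c=camera('wrist');save(c,'c4');st()"
```

```text
pos [0.5692 0.0029 0.0797] yaw -98.3 tilt [-0.002 -0.   ] j [ 0.01  0.48 -0.05  1.04 -0.   -2.99] w 0.0368 gf 60.5 f [-0.4  1.6 -2.2] t 11.2833
pos [0.569  0.0027 0.0798] yaw -98.3 tilt [-0.002 -0.   ] j [ 0.    0.48 -0.05  1.04 -0.   -2.99] w 0.0369 gf 60.5 f [ 0.3 -0.5 -1.3] t 11.3333
```

View pics/c4.png

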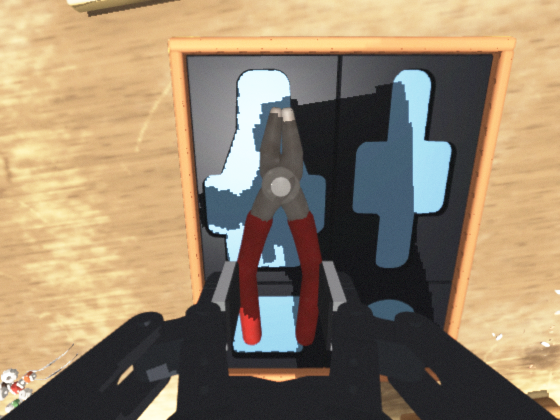

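Request:
drive_tool([
  [[10, 4, 0], [0, 0, 0], 0],
  [[9, 3, 0], [0, 0, 0], 0],
  [[0, 0, -20], [0, 0, 0], 0],
  [[0, 0, -20], [0, 0, 0], 0],
  [[0, 0, -20], [0, 0, 0], 0],
  [[0, 0, 0], [0, 0, 0], 0],
  [[0, 0, 0], [0, 0, 0], 0],
])

```text
clock: 11.92
eef_pos: [0.5871, 0.0095, 0.0193]
tool_rot: [0.997, -0.072, -0.002, 0.0]
ft_force: [0.0, -0.6, -1.1]
grip_width: 0.0367
grasp_force: 60.5
```

```bash
python3 -c "
from h import *;st();c=camera('wrist');save(c,'c5');st()"
```

```text
pos [0.5871 0.0095 0.0193] yaw -98.3 tilt [-0.004 -0.   ] j [ 0.02  0.58 -0.06  0.93 -0.   -2.98] w 0.0367 gf 60.5 f [ 0.  -0.6 -1.1] t 11.9167
pos [0.5887 0.0096 0.0207] yaw -98.3 tilt [-0.001 -0.   ] j [ 0.02  0.58 -0.06  0.93 -0.   -2.98] w 0.0371 gf 60.5 f [-0.9 -0.7 -0.7] t 11.9667
```

View pics/c5.png

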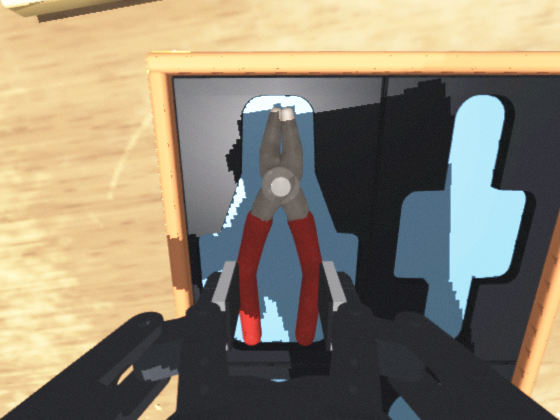

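Cutters (jaw tip at (283,110), handles to row 343) sit centred over the bottle well. Lower and release.

Request:
drive_tool([
  [[0, 0, -9], [0, 0, 0], 0],
  [[0, 0, -6], [0, 0, 0], 0],
  [[0, 0, -2], [0, 0, 0], 0],
  [[0, 0, 0], [0, 0, 0], 0],
  [[0, 0, 0], [0, 0, 0], 0],
])

```text
clock: 12.38
eef_pos: [0.5914, 0.0098, 0.0092]
tool_rot: [0.997, -0.072, 0.003, -0.0]
ft_force: [-7.8, -0.3, 25.6]
grip_width: 0.0368
grasp_force: 67.2
```

Request:
drive_tool([
  [[0, 0, 5], [0, 0, 0], 0],
  [[0, 0, 0], [0, 0, 0], 0],
  [[0, 0, 0], [0, 0, 0], 0.54],
  [[0, 0, 0], [0, 0, 0], 0.54],
  [[0, 0, 0], [0, 0, 0], 0.54],
])

```text
clock: 12.8
eef_pos: [0.589, 0.01, 0.0077]
tool_rot: [0.997, -0.072, -0.0, 0.0]
ft_force: [-0.9, 0.3, 0.7]
grip_width: 0.0462
grasp_force: 0.0
```

```bash
python3 -c "
from h import *;st();c,S=look('c6',['cutters','insert_cutters']);cutfit(c,S,.013)"
```

```text
pos [0.589  0.01   0.0077] yaw -98.2 tilt [-0.001 -0.   ] j [ 0.02  0.6  -0.07  0.9   0.   -2.98] w 0.0462 gf 0.0 f [-0.9  0.3  0.7] t 12.8
c6 cutters 0.6 [230. 100. 324. 351.] [279. 227.] 10774 [0.616 0.006 0.01 ]
c6 insert_cutters 0.71 [165.  76. 394. 384.] [280. 199.] 42244 [0.63  0.004 0.01 ]
cut len 0.1186 wid 0.0434 yaw 171.7 mid [0.6114 0.0071] grip [0.6311 0.0042]
```

View pics/c6.png

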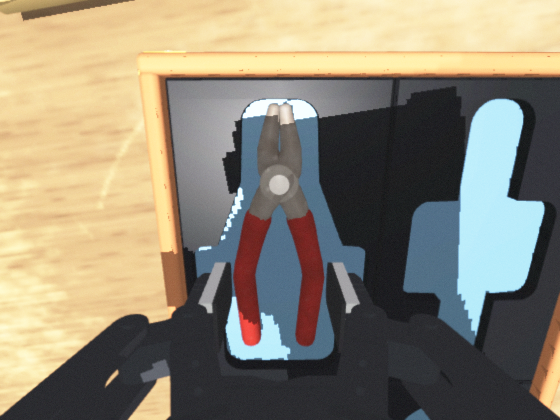

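Request:
drive_tool([
  [[0, 0, 30], [0, 0, 0], 0.54],
  [[0, 0, 35], [0, 0, 0], 0.54],
  [[0, 0, 35], [0, 0, 0], 0.72],
  [[-12.6, 34.4, 0], [0, 0, -7.03], 0.72],
  [[-12.6, 34.4, 0], [0, 0, -7.03], 0.72],
  [[-12.6, 34.4, 0], [0, 0, -7.03], 0.72],
  [[-12.6, 34.4, 0], [0, 0, -7.03], 0.72],
  [[-12.6, 34.4, 0], [0, 0, -7.03], 0.72],
])

```text
clock: 13.62
eef_pos: [0.5265, 0.1808, 0.1082]
tool_rot: [0.93, -0.368, -0.0, -0.0]
ft_force: [0.4, 0.2, 0.2]
grip_width: 0.0613
grasp_force: 0.0
```

Request:
drive_tool([
  [[-12.6, 34.4, 0], [0, 0, -7.03], 0.72],
  [[-12.6, 34.4, 0], [0, 0, -7.03], 0.72],
  [[-12.6, 34.4, 0], [0, 0, -7.03], 0.72],
  [[-12.6, 34.4, 0], [0, 0, -7.03], 0.72],
  [[-12.6, 34.4, 0], [0, 0, -7.03], 0.72],
  [[0, 0, 0], [0, 0, 0], 0.72],
  [[0, 0, 0], [0, 0, 0], 0.72],
])

```text
clock: 14.2
eef_pos: [0.4645, 0.3501, 0.1078]
tool_rot: [0.782, -0.623, 0.0, 0.0]
ft_force: [0.4, -0.4, -0.3]
grip_width: 0.0617
grasp_force: 0.0
```

```bash
python3 -c "
from h import *;st();c,S=look('b1',['doming_block'])
fit('doming_block',[load('b1','doming_block')],[.4634,.3535,0,.2],False)
fit('doming_block',[load('w2','doming_block'),load('b1','doming_block')],[.4634,.3535,0,.2])
w=pickle.load(open('w2.pkl','rb'))[0]
for u in((283,65),(290,70),(300,72)):print('eraser',plane(w,u,.01))
st()"
```

```text
pos [0.4645 0.3501 0.1078] yaw -167.0 tilt [-0. -0.] j [ 0.65  0.48  0.02  1.11 -0.   -1.15] w 0.0617 gf 0.0 f [ 0.4 -0.4 -0.3] t 14.2
b1 doming_block 0.81 [250. 190. 309. 262.] [280. 225.] 3713 [0.462 0.359 0.01 ]
FIT doming_block [0.4635 0.3537 0.0152 0.1955] cost 0.08
FIT doming_block [ 0.4637  0.354  -0.0035  0.2031] cost 0.051
eraser [0.4044946  0.35989411 0.01      ]
eraser [0.41030025 0.36451566 0.01      ]
eraser [0.41463553 0.3724315  0.01      ]
pos [0.4654 0.3478 0.1079] yaw -167.3 tilt [-0.001 -0.001] j [ 0.64  0.48  0.02  1.11 -0.   -1.15] w 0.0611 gf 0.0 f [-0.2  0.2 -0. ] t 14.3
```

View pics/b1.png

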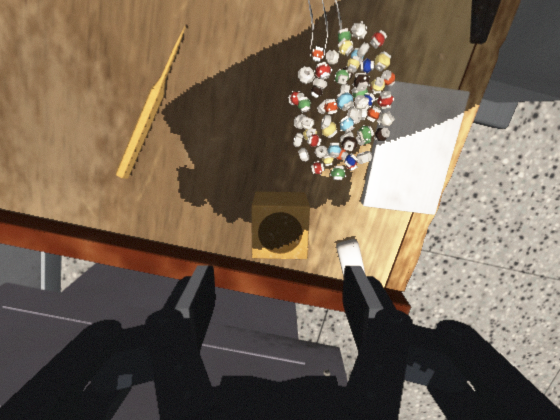

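Request:
drive_tool([
  [[-1, 4, -33], [0, 0, -1.5], 0.62],
  [[0, 0, -33], [0, 0, 0], 0.62],
  [[0, 0, -20], [0, 0, 0], 0.62],
  [[0, 0, 0], [0, 0, 0], 0.62],
  [[0, 0, 0], [0, 0, 0], 0.62],
])

```text
clock: 14.72
eef_pos: [0.4643, 0.3501, 0.0213]
tool_rot: [0.772, -0.636, -0.0, 0.002]
ft_force: [-0.4, 0.1, 0.7]
grip_width: 0.0529
grasp_force: 0.0
```

Request:
drive_tool([
  [[-1, 2, -11], [0, 0, 0], 0.62],
  [[0, 0, 0], [0, 0, 0], 0.62],
  [[0, 0, 0], [0, 0, 0], 0],
  [[0, 0, 0], [0, 0, 0], 0],
  [[0, 0, 0], [0, 0, 0], 0],
  [[0, 0, 0], [0, 0, 0], 0],
  [[0, 0, 0], [0, 0, 0], 0],
])

```text
clock: 15.3
eef_pos: [0.4637, 0.3546, 0.0125]
tool_rot: [0.773, -0.635, 0.0, -0.001]
ft_force: [-2.6, -2.1, 5.8]
grip_width: 0.0388
grasp_force: 64.0
```

```bash
python3 -c "
from h import *;st();camera('side');st()"
```

```text
pos [0.4637 0.3546 0.0125] yaw -168.8 tilt [0.001 0.001] j [ 0.65  0.58 -0.09  0.9   0.   -1.11] w 0.0388 gf 64.0 f [-2.6 -2.1  5.8] t 15.3
pos [0.4637 0.3546 0.0125] yaw -168.8 tilt [0.001 0.001] j [ 0.65  0.58 -0.09  0.9   0.   -1.11] w 0.0393 gf 64.0 f [-2.7 -1.2  7.5] t 15.35
```

Request:
drive_tool([
  [[0, 0, 15], [0, 0, 0], 0],
  [[0, 0, 30], [0, 0, 0], 0],
  [[0, 0, 30], [0, 0, 0], 0],
  [[3.3, -36.6, 0], [0, 0, -2.14], 0],
  [[3.3, -36.6, 0], [0, 0, -2.14], 0],
  [[3.3, -36.6, 0], [0, 0, -2.14], 0],
  [[3.3, -36.6, 0], [0, 0, -2.14], 0],
  [[3.3, -36.6, 0], [0, 0, -2.14], 0],
])

```text
clock: 16.02
eef_pos: [0.4788, 0.1694, 0.0851]
tool_rot: [0.71, -0.705, -0.0, 0.001]
ft_force: [0.9, -0.0, -7.3]
grip_width: 0.0393
grasp_force: 62.6
```

Request:
drive_tool([
  [[3.3, -36.6, 0], [0, 0, -2.14], 0],
  [[3.3, -36.6, 0], [0, 0, -2.14], 0],
  [[3.3, -36.6, 0], [0, 0, -2.14], 0],
  [[3.3, -36.6, 0], [0, 0, -2.14], 0],
  [[0, 0, 0], [0, 0, 0], 0],
  [[0, 0, 0], [0, 0, 0], 0],
  [[0, 0, 0], [0, 0, 0], 0],
])

```text
clock: 16.6
eef_pos: [0.4925, 0.0247, 0.0854]
tool_rot: [-0.655, 0.756, 0.001, -0.001]
ft_force: [0.0, 0.7, -6.5]
grip_width: 0.0387
grasp_force: 62.6
```

```bash
python3 -c "
from h import *;st();c,S=look('b2',['doming_block','insert_block','cutters']);st()
fit('doming_block',[load('b2','doming_block')],[.493,.024,.08,-.14])
import cv2
hsv=cv2.cvtColor(c['image'],cv2.COLOR_RGB2HSV);b=cv2.inRange(hsv,(95,60,50),(115,255,255))
n,l,s,ct=cv2.connectedComponentsWithStats(b)
for i in range(1,n):
  if s[i,4]>400: print('blue',s[i],plane(c,ct[i],.007).round(4))"
```

```text
pos [0.4925 0.0247 0.0854] yaw 171.9 tilt [-0.002  0.   ] j [ 0.05  0.34 -0.26  0.97  0.   -1.38] w 0.0387 gf 62.6 f [ 0.   0.7 -6.5] t 16.6
b2 doming_block 0.84 [230. 225. 332. 347.] [278. 288.] 10994 [0.501 0.076 0.01 ]
b2 insert_block 0.91 [222. 160. 341. 261.] [280. 197.] 8602 [0.489 0.005 0.01 ]
b2 cutters 0.8 [ 22. 192. 189. 257.] [111. 225.] 4815 [0.612 0.008 0.01 ]
pos [0.4929 0.0261 0.086 ] yaw 172.0 tilt [-0.001  0.   ] j [ 0.05  0.34 -0.26  0.97  0.   -1.38] w 0.0395 gf 62.6 f [ 0.5 -0.2 -7.1] t 16.8
FIT doming_block [ 0.4936  0.0261  0.0686 -0.1463] cost 0.016
blue [    0    30   204   111 13730] [ 0.593  -0.0833  0.007 ]
blue [ 240   43   80   86 3701] [ 0.4782 -0.0608  0.007 ]
blue [  26  166  188  108 8447] [0.5896 0.0066 0.007 ]
blue [ 240  186   81   44 3318] [0.4905 0.0125 0.007 ]
```

Request:
drive_tool([
  [[0, -1, -25], [0, 0, 0], 0],
  [[0, 0, -25], [0, 0, 0], 0],
  [[0, 0, -12], [0, 0, 0], 0],
  [[0, 0, 0], [0, 0, 0], 0],
  [[0, 0, -3], [0, 0, 0], 0],
  [[0, 0, 0], [0, 0, 0], 0],
])

```text
clock: 17.3
eef_pos: [0.4935, 0.0245, 0.0216]
tool_rot: [-0.656, 0.755, -0.0, 0.0]
ft_force: [-0.6, -0.7, -6.4]
grip_width: 0.0389
grasp_force: 62.8
```

Request:
drive_tool([
  [[0, 0, -2], [0, 0, 0], 0],
  [[0, 0, 0], [0, 0, 0], 0],
])

```text
clock: 17.47
eef_pos: [0.4941, 0.0243, 0.0205]
tool_rot: [-0.656, 0.755, -0.001, 0.001]
ft_force: [0.0, 1.0, -2.7]
grip_width: 0.039
grasp_force: 63.2
```

Request:
drive_tool([
  [[0, 0, -1], [0, 0, 0], 0],
  [[0, 0, 0], [0, 0, 0], 0],
  [[0, 0, 0], [0, 0, 0], 0.6],
  [[0, 0, 0], [0, 0, 0], 0.6],
  [[0, 0, 0], [0, 0, 0], 0.6],
  [[0, 0, 20], [0, 0, 0], 0.6],
  [[0, 0, 30], [0, 0, 0], 0.6],
  [[0, 0, 30], [0, 0, 0], 0.6],
])

```text
clock: 18.13
eef_pos: [0.4925, 0.0237, 0.0986]
tool_rot: [-0.655, 0.755, 0.001, -0.001]
ft_force: [0.8, -0.1, -0.1]
grip_width: 0.0514
grasp_force: 0.0
```

```bash
python3 -c "
from h import *;st();c,S=look('b3',['doming_block','insert_block','cutters'])
fit('doming_block',[load('b3','doming_block')],[.493,.024,.007,-.14])"
```

```text
pos [0.4925 0.0237 0.0986] yaw 171.9 tilt [-0.002 -0.   ] j [ 0.05  0.33 -0.24  1.   -0.   -1.38] w 0.0514 gf 0.0 f [ 0.8 -0.1 -0.1] t 18.1333
b3 doming_block 0.93 [244. 191. 309. 268.] [276. 229.] 4474 [0.496 0.032 0.01 ]
b3 insert_block 0.92 [228. 159. 335. 275.] [282. 207.] 7836 [0.489 0.015 0.01 ]
b3 cutters 0.61 [ 33. 189. 196. 250.] [120. 220.] 4242 [0.612 0.008 0.01 ]
FIT doming_block [ 0.4954  0.026   0.0013 -0.1359] cost 0.029
```

Request:
drive_tool([
  [[10.3, 34.6, 0], [0, 0, -2.35], 0.5],
  [[10.3, 34.6, 0], [0, 0, -2.35], 0.5],
  [[10.3, 34.6, 0], [0, 0, -2.35], 0.5],
  [[10.3, 34.6, 0], [0, 0, -2.35], 0.5],
  [[10.3, 34.6, 0], [0, 0, 0], 0.5],
  [[10.3, 34.6, 0], [0, 0, 0], 0.5],
  [[10.3, 34.6, 0], [0, 0, 0], 0.5],
  [[10.3, 34.6, 0], [0, 0, 0], 0.5],
])

```text
clock: 19.0
eef_pos: [0.5749, 0.3019, 0.0961]
tool_rot: [-0.591, 0.806, 0.0, -0.002]
ft_force: [1.2, -0.8, -0.8]
grip_width: 0.0431
grasp_force: 0.0
```

Request:
drive_tool([
  [[0, 0, 0], [0, 0, 0], 0.5],
  [[0, 0, 0], [0, 0, 0], 0.5],
])

```text
clock: 19.17
eef_pos: [0.5746, 0.3022, 0.0955]
tool_rot: [-0.593, 0.805, 0.0, -0.002]
ft_force: [-0.4, -0.3, 0.3]
grip_width: 0.0426
grasp_force: 0.0
```

```bash
python3 -c "
from h import *;c,S=look('s1',['scriber','eye_loupe']);st()
b=pickle.load(open('b1.pkl','rb'))[0];print('b1',plane(b,(186,26),.0045),plane(b,(121,177),.0045))
m=S['scriber'][0]['region'];ys,xs=np.nonzero(m);P=np.array([plane(c,u,.006)[:2] for u in zip(xs,ys)]);o=P.mean(0)
w,V=np.linalg.eigh(np.cov((P-o).T));d=V[:,1]*np.sign(V[1,1]);a=(P-o)@d
print('len',np.ptp(a),'yaw',np.degrees(np.arctan2(d[1],d[0])),'tip',o+d*a.min(),'end',o+d*a.max())
hsv=cv2.cvtColor(c['image'],cv2.COLOR_RGB2HSV);print(cv2.mean(c['image'],m.astype(np.uint8)),o)
fit('scriber',[load('s1','scriber')],[.5725,.294,0,-.306],False)"
```

```text
s1 scriber 0.82 [269. 132. 286. 279.] [277. 218.] 1480 [0.576 0.3   0.01 ]
s1 eye_loupe 0.56 [ 61. 113. 125. 156.] [ 94. 136.] 2437 [0.678 0.206 0.01 ]
pos [0.5747 0.2992 0.097 ] yaw 162.4 tilt [-0.002 -0.002] j [ 0.48  0.61  0.22  1.18 -0.   -0.78] w 0.0429 gf 0.0 f [-0.   0.1  0.6] t 19.3167
b1 [0.55549826 0.23584239 0.0045    ] [0.58999425 0.34954095 0.0045    ]
len 0.11529234455942731 yaw 73.56679171167927 tip [0.55798528 0.23912254] end [0.59060119 0.34970521]
(144.98243243243243, 117.31621621621622, 66.47364864864865, 0.0) [0.57661263 0.30227767]
FIT scriber [ 0.5738  0.2928  0.0043 -0.2901] cost 0.195
```

View pics/s1.png

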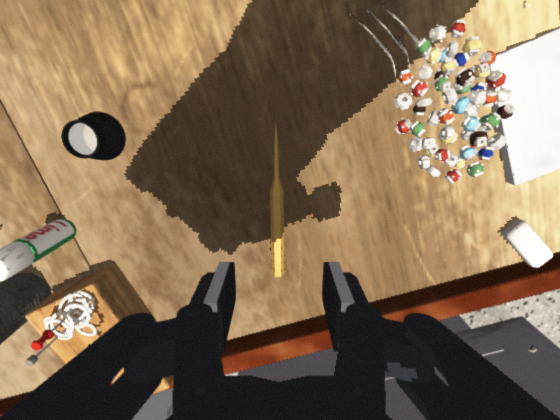

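Request:
drive_tool([
  [[1, 0, -32], [0, 0, 0.6], 0.4],
  [[0, 0, -32], [0, 0, 0], 0.4],
  [[0, 0, -22], [0, 0, 0], 0.35],
  [[0, 0, 0], [0, 0, 0], 0.35],
  [[0, 0, 0], [0, 0, 0], 0.35],
  [[0, 0, -7], [0, 0, 0], 0.35],
  [[0, 0, 0], [0, 0, 0], 0.35],
  [[0, 0, 0], [0, 0, 0], 0.35],
])

```text
clock: 19.98
eef_pos: [0.5776, 0.3009, 0.0069]
tool_rot: [-0.595, 0.803, -0.0, 0.001]
ft_force: [-0.6, -0.8, 0.1]
grip_width: 0.0302
grasp_force: 0.0
```

Request:
drive_tool([
  [[0, 0, -1], [0, 0, 0], 0.35],
  [[0, 0, 0], [0, 0, 0], 0],
  [[0, 0, 0], [0, 0, 0], 0],
  [[0, 0, 0], [0, 0, 0], 0],
  [[0, 0, 0], [0, 0, 0], 0],
  [[0, 0, 0], [0, 0, 0], 0],
])

```text
clock: 20.48
eef_pos: [0.5771, 0.301, 0.005]
tool_rot: [-0.596, 0.803, -0.0, 0.001]
ft_force: [-1.1, -0.0, 3.5]
grip_width: 0.0051
grasp_force: 52.2
```

Request:
drive_tool([
  [[0, 0, 0], [0, 0, 0], 0.3],
  [[0, 0, 0], [0, 0, 0], 0.3],
  [[0, 0, -3.5], [0, 0, 0], 0.3],
  [[0, 0, 0], [0, 0, 0], 0.3],
  [[0, 0, 0], [0, 0, 0], 0.3],
  [[0, 0, 0], [0, 0, 0], 0],
  [[0, 0, 0], [0, 0, 0], 0],
  [[0, 0, 0], [0, 0, 0], 0],
])

```text
clock: 21.15
eef_pos: [0.5766, 0.3006, 0.0007]
tool_rot: [-0.596, 0.803, 0.0, -0.0]
ft_force: [0.7, -0.9, 0.1]
grip_width: 0.0062
grasp_force: 58.8
```

Request:
drive_tool([
  [[0, 0, 0], [0, 0, 0], 0],
  [[0, 0, 0], [0, 0, 0], 0],
  [[0, 0, 0], [0, 0, 0], 0],
])

```text
clock: 21.4
eef_pos: [0.5765, 0.3007, 0.0007]
tool_rot: [-0.596, 0.803, 0.0, -0.0]
ft_force: [0.5, -0.6, 0.3]
grip_width: 0.0065
grasp_force: 58.7
```

Request:
drive_tool([
  [[0, 0, 20], [0, 0, 0], 0],
  [[0, 0, 35], [0, 0, 0], 0],
  [[0, 0, 35], [0, 0, 0], 0],
  [[2.1, -32, 0], [0, 0, -6.76], 0],
  [[2.1, -32, 0], [0, 0, -6.76], 0],
  [[2.1, -32, 0], [0, 0, -6.76], 0],
  [[2.1, -32, 0], [0, 0, -6.76], 0],
  [[2.1, -32, 0], [0, 0, -6.76], 0],
])

```text
clock: 22.07
eef_pos: [0.5869, 0.1394, 0.0909]
tool_rot: [-0.334, 0.943, -0.0, 0.0]
ft_force: [0.6, -0.2, 0.1]
grip_width: 0.0062
grasp_force: 58.7
```

Request:
drive_tool([
  [[2.1, -32, 0], [0, 0, -6.76], 0],
  [[2.1, -32, 0], [0, 0, -6.76], 0],
  [[2.1, -32, 0], [0, 0, -6.76], 0],
  [[2.1, -32, 0], [0, 0, -6.76], 0],
  [[2.1, -32, 0], [0, 0, -6.76], 0],
  [[2.1, -32, 0], [0, 0, -6.76], 0],
  [[2.1, -32, 0], [0, 0, -6.76], 0],
  [[0, 0, 0], [0, 0, 0], 0],
])

```text
clock: 22.73
eef_pos: [0.602, -0.0893, 0.0908]
tool_rot: [0.075, 0.997, -0.001, 0.0]
ft_force: [-0.2, -0.0, -0.4]
grip_width: 0.0065
grasp_force: 58.8
```

Request:
drive_tool([
  [[0, 0, 0], [0, 0, 0], 0],
  [[0, 0, 0], [0, 0, 0], 0],
])

```text
clock: 22.9
eef_pos: [0.6016, -0.0832, 0.0906]
tool_rot: [0.07, 0.998, 0.0, -0.0]
ft_force: [0.3, -0.5, -1.3]
grip_width: 0.0065
grasp_force: 58.7
```

```bash
cat >> h.py <<'E'
def line(c,S,q,z):
    ys,xs=np.nonzero(S[q][0]['region']);P=np.array([plane(c,u,z)[:2] for u in zip(xs,ys)]);o=P.mean(0)
    w,V=np.linalg.eigh(np.cov((P-o).T));d=V[:,1]*np.sign(V[0,1]);a=(P-o)@d;s=np.sqrt(w[0])
    print(q,'len',np.ptp(a).round(4),'yaw',np.degrees(np.arctan2(d[1],d[0])).round(1),'ends',(o+d*a.min()).round(4),(o+d*a.max()).round(4),'mid',(o+d*(a.min()+a.max())/2).round(4))
E
python3 -c "
from h import *;st();c,S=look('s2',['scriber','insert_scribe','cutters']);st()
line(c,S,'scriber',.1);fit('insert_scribe',[load('s2','insert_scribe')],[.594,-.0825,0.007,-.14])"
```

```text
pos [ 0.6016 -0.0832  0.0906] yaw 82.0 tilt [-0.     0.001] j [-0.14  0.54  0.08  1.11  0.    0.  ] w 0.0065 gf 58.7 f [ 0.3 -0.5 -1.3] t 22.9
s2 scriber 0.96 [268. 137. 290. 369.] [278. 273.] 2939 [ 0.643 -0.089  0.01 ]
s2 insert_scribe 0.62 [209.  99. 351. 302.] [278. 185.] 21755 [ 0.574 -0.079  0.01 ]
s2 cutters 0.94 [378. 136. 444. 295.] [406. 211.] 4808 [0.607 0.01  0.01 ]
pos [ 0.6018 -0.0819  0.0908] yaw 82.1 tilt [-0.  0.] j [-0.14  0.54  0.08  1.11  0.    0.  ] w 0.0061 gf 58.7 f [-0.1  0.6 -0.8] t 23.1
scriber len 0.1149 yaw -8.0 ends [ 0.535  -0.0735] [ 0.6488 -0.0896] mid [ 0.5919 -0.0815]
FIT insert_scribe [ 0.5931 -0.082   0.0034 -0.1405] cost 0.166
```

Request:
drive_tool([
  [[1, 0, -25], [0, 0, 0], 0],
  [[0, 0, -25], [0, 0, 0], 0],
  [[0, 0, -25], [0, 0, 0], 0],
  [[0, 0, -5], [0, 0, 0], 0],
  [[0, 0, 0], [0, 0, 0], 0],
  [[0, 0, -2], [0, 0, 0], 0],
  [[0, 0, 0], [0, 0, 0], 0],
])

```text
clock: 23.68
eef_pos: [0.6031, -0.0827, 0.009]
tool_rot: [0.069, 0.998, -0.0, 0.0]
ft_force: [0.9, -0.4, -0.3]
grip_width: 0.0061
grasp_force: 59.1
```

Request:
drive_tool([
  [[0, 0, -1], [0, 0, 0], 0],
  [[0, 0, 0], [0, 0, 0], 0],
])

```text
clock: 23.85
eef_pos: [0.6033, -0.0829, 0.0087]
tool_rot: [0.07, 0.998, 0.0, 0.001]
ft_force: [-0.4, 1.1, 2.6]
grip_width: 0.0065
grasp_force: 59.4
```

Near contact; release to ~25 mm and lift.

Request:
drive_tool([
  [[0, 0, 0], [0, 0, 0], 0.3],
  [[0, 0, 0], [0, 0, 0], 0.3],
  [[0, 0, 0], [0, 0, 0], 0.3],
  [[0, 0, 20], [0, 0, 0], 0.3],
  [[0, 0, 35], [0, 0, 0], 0.3],
  [[0, 0, 35], [0, 0, 0], 0.3],
  [[0, 0, 0], [0, 0, 0], 0.3],
  [[0, 0, 0], [0, 0, 0], 0.3],
])

```text
clock: 24.52
eef_pos: [0.6052, -0.0838, 0.101]
tool_rot: [0.07, 0.998, -0.0, 0.003]
ft_force: [-0.8, -0.5, 0.1]
grip_width: 0.0255
grasp_force: 0.0
```

```bash
python3 -c "
from h import *;st();c,S=look('s3',['scriber','insert_scribe','cutters']);st()
line(c,S,'scriber',.012);line(c,S,'cutters',.013);fit('insert_scribe',[load('s3','insert_scribe')],[.594,-.0825,0.007,-.14])"
```

```text
pos [ 0.6052 -0.0838  0.101 ] yaw 82.0 tilt [ 0.007 -0.001] j [-0.14  0.53  0.09  1.12 -0.    0.  ] w 0.0255 gf 0.0 f [-0.8 -0.5  0.1] t 24.5167
s3 scriber 0.87 [273. 127. 287. 277.] [279. 216.] 1560 [ 0.605 -0.083  0.01 ]
s3 insert_scribe 0.71 [212.  94. 349. 291.] [278. 180.] 21230 [ 0.577 -0.08   0.01 ]
s3 cutters 0.9 [372. 128. 438. 286.] [402. 201.] 4409 [0.606 0.01  0.01 ]
pos [ 0.6015 -0.0832  0.0962] yaw 82.0 tilt [-0.003  0.   ] j [-0.14  0.54  0.09  1.12 -0.    0.  ] w 0.0258 gf 0.0 f [-0.  -0.1 -0.1] t 24.7167
scriber len 0.1149 yaw -8.1 ends [ 0.5409 -0.0738] [ 0.6546 -0.0901] mid [ 0.5978 -0.0819]
cutters len 0.1165 yaw -8.5 ends [0.5561 0.0163] [ 0.6713 -0.0009] mid [0.6137 0.0077]
FIT insert_scribe [ 0.5928 -0.0819  0.0034 -0.1409] cost 0.134
```

Request:
drive_tool([
  [[0, 32, 0], [0, 0, 3.5], 0.6],
  [[0, 32, 0], [0, 0, 3.5], 0.6],
  [[0, 32, 0], [0, 0, 3.5], 0.6],
  [[0, 32, 0], [0, 0, 3.5], 0.6],
  [[0, 32, 0], [0, 0, 3.5], 0.6],
  [[0, 32, 0], [0, 0, 3.5], 0.6],
  [[0, 32, 0], [0, 0, 3.5], 0.6],
  [[0, 32, 0], [0, 0, 3.5], 0.6],
])

```text
clock: 25.38
eef_pos: [0.6015, 0.1739, 0.096]
tool_rot: [-0.175, 0.985, -0.0, -0.002]
ft_force: [0.2, -0.6, 0.4]
grip_width: 0.0512
grasp_force: 0.0
```

Request:
drive_tool([
  [[19, 8.5, 0], [0, 0, 0], 0.6],
  [[19, 8.5, 0], [0, 0, 0], 0.6],
  [[19, 8.5, 0], [0, 0, 0], 0.6],
  [[19, 8.5, 0], [0, 0, 0], 0.6],
  [[0, 0, 0], [0, 0, 0], 0.6],
  [[0, 0, 0], [0, 0, 0], 0.6],
])

```text
clock: 25.88
eef_pos: [0.6781, 0.2067, 0.095]
tool_rot: [-0.174, 0.985, -0.0, -0.002]
ft_force: [-0.5, 0.2, -0.9]
grip_width: 0.0509
grasp_force: 0.0
```

```bash
python3 -c "
from h import *;st();c,S=look('l1',['eye_loupe']);st()
fit('eye_loupe',[load('l1','eye_loupe')],[.678,.2065,0,0],False)
fit('eye_loupe',[load('s1','eye_loupe')],[.678,.2065,0,0],False)
fit('eye_loupe',[load('s1','eye_loupe'),load('l1','eye_loupe')],[.678,.2065,0,0])"
```

```text
pos [0.6781 0.2067 0.095 ] yaw 110.0 tilt [-0.004 -0.001] j [ 0.3   0.74  0.45  1.28 -0.   -0.05] w 0.0509 gf 0.0 f [-0.5  0.2 -0.9] t 25.8833
l1 eye_loupe 0.67 [256. 196. 298. 242.] [278. 218.] 1692 [0.677 0.206 0.01 ]
pos [0.6775 0.2061 0.0962] yaw 110.0 tilt [-0.003 -0.001] j [ 0.3   0.74  0.45  1.28 -0.   -0.05] w 0.0514 gf 0.0 f [-0.5 -1.2 -0. ] t 25.9833
FIT eye_loupe [ 0.6782  0.2066 -0.0013  0.2912] cost 0.058
FIT eye_loupe [ 0.6777  0.2069  0.0067 -0.0811] cost 0.072
FIT eye_loupe [ 0.6792  0.2067 -0.0031  0.2893] cost 0.049
```

Request:
drive_tool([
  [[0, 0, -30], [0, 0, 0], 0.6],
  [[0, 0, -30], [0, 0, 0], 0.6],
  [[0, 0, -27], [0, 0, 0], 0.6],
  [[0, 0, 0], [0, 0, 0], 0.6],
  [[0, 0, 0], [0, 0, 0], 0.6],
  [[0, 0, 0], [0, 0, 0], 0],
  [[0, 0, 0], [0, 0, 0], 0],
  [[0, 0, 0], [0, 0, 0], 0],
])

```text
clock: 26.65
eef_pos: [0.6806, 0.2071, 0.0139]
tool_rot: [-0.173, 0.985, 0.0, 0.002]
ft_force: [1.0, 1.0, 6.6]
grip_width: 0.0318
grasp_force: 60.1
```

Request:
drive_tool([
  [[0, 0, 0], [0, 0, 0], 0],
  [[0, 0, 0], [0, 0, 0], 0],
  [[0, 0, 0], [0, 0, 0], 0],
])

```text
clock: 26.9
eef_pos: [0.6806, 0.2072, 0.0139]
tool_rot: [-0.174, 0.985, 0.0, 0.002]
ft_force: [-1.0, -1.0, 6.3]
grip_width: 0.0315
grasp_force: 60.0
```

Request:
drive_tool([
  [[0, 0, 20], [0, 0, 0], 0],
  [[0, 0, 35], [0, 0, 0], 0],
  [[0, 0, 30], [0, 0, 0], 0],
  [[-22.3, -30.4, 0], [0, 0, -3.1], 0],
  [[-22.3, -30.4, 0], [0, 0, -3.1], 0],
  [[-22.3, -30.4, 0], [0, 0, -3.1], 0],
  [[-22.3, -30.4, 0], [0, 0, -3.1], 0],
  [[-22.3, -30.4, 0], [0, 0, -3.1], 0],
])

```text
clock: 27.57
eef_pos: [0.5664, 0.0536, 0.0965]
tool_rot: [-0.038, 0.999, -0.0, 0.001]
ft_force: [1.5, -0.1, -0.8]
grip_width: 0.0314
grasp_force: 59.5
```

Request:
drive_tool([
  [[-22.3, -30.4, 0], [0, 0, -3.1], 0],
  [[-22.3, -30.4, 0], [0, 0, -3.1], 0],
  [[-22.3, -30.4, 0], [0, 0, -3.1], 0],
  [[-22.3, -30.4, 0], [0, 0, -3.1], 0],
  [[0, 0, 0], [0, 0, 0], 0],
  [[0, 0, 0], [0, 0, 0], 0],
  [[0, 0, 0], [0, 0, 0], 0],
])

```text
clock: 28.15
eef_pos: [0.4791, -0.067, 0.0966]
tool_rot: [0.069, 0.998, 0.0, 0.001]
ft_force: [0.4, 0.5, 0.3]
grip_width: 0.0316
grasp_force: 59.6
```

```bash
python3 -c "
from h import *;st();c,S=look('l2',['eye_loupe','insert_loupe']);st()
fit('eye_loupe',[load('l2','eye_loupe')],[.48,-.067,.08,0])"
```

```text
pos [ 0.4791 -0.067   0.0966] yaw 82.1 tilt [0.002 0.   ] j [-0.14  0.31 -0.27  0.99  0.   -0.  ] w 0.0316 gf 59.6 f [0.4 0.5 0.3] t 28.15
l2 eye_loupe 0.63 [248. 232. 312. 308.] [279. 268.] 4013 [ 0.52  -0.072  0.01 ]
l2 insert_loupe 0.55 [218. 171. 342. 269.] [280. 209.] 9753 [ 0.472 -0.065  0.01 ]
pos [ 0.4793 -0.066   0.0961] yaw 82.2 tilt [0.001 0.   ] j [-0.14  0.31 -0.27  0.99  0.   -0.  ] w 0.0316 gf 59.6 f [ 0.   0.6 -0.2] t 28.3
FIT eye_loupe [ 0.4792 -0.0666  0.0786  0.466 ] cost 0.02
```

Request:
drive_tool([
  [[1, 0, -25], [0, 0, 0], 0],
  [[0, 0, -25], [0, 0, 0], 0],
  [[0, 0, -18], [0, 0, 0], 0],
  [[0, 0, 0], [0, 0, 0], 0],
  [[0, 0, -4], [0, 0, 0], 0],
  [[0, 0, 0], [0, 0, 0], 0],
  [[0, 0, 0], [0, 0, 0], 0],
])

```text
clock: 28.88
eef_pos: [0.4803, -0.0667, 0.0247]
tool_rot: [0.069, 0.998, -0.0, 0.001]
ft_force: [0.0, -0.1, -0.6]
grip_width: 0.0317
grasp_force: 59.6
```

Request:
drive_tool([
  [[0, 0, -2], [0, 0, 0], 0],
  [[0, 0, 0], [0, 0, 0], 0],
])

```text
clock: 29.05
eef_pos: [0.4799, -0.0669, 0.0225]
tool_rot: [0.069, 0.998, -0.0, 0.001]
ft_force: [0.1, -0.5, -0.4]
grip_width: 0.0316
grasp_force: 59.6
```

Request:
drive_tool([
  [[0, 0, -2], [0, 0, 0], 0],
  [[0, 0, 0], [0, 0, 0], 0],
])

```text
clock: 29.22
eef_pos: [0.48, -0.067, 0.0217]
tool_rot: [0.069, 0.998, 0.0, 0.001]
ft_force: [-3.0, 0.3, 11.6]
grip_width: 0.0316
grasp_force: 60.9
```

Request:
drive_tool([
  [[0, 0, -1], [0, 0, 0], 0],
  [[0, 0, 0], [0, 0, 0], 0],
])

```text
clock: 29.38
eef_pos: [0.48, -0.067, 0.0217]
tool_rot: [0.069, 0.998, -0.0, 0.001]
ft_force: [-5.5, 1.2, 18.7]
grip_width: 0.0318
grasp_force: 61.7
```

Request:
drive_tool([
  [[0, 0, 2], [0, 0, 0], 0],
  [[0, 0, 0], [0, 0, 0], 0.55],
  [[0, 0, 0], [0, 0, 0], 0.55],
  [[0, 0, 0], [0, 0, 0], 0.55],
  [[0, 0, 25], [0, 0, 0], 0.55],
  [[0, 0, 35], [0, 0, 0], 0.55],
  [[-5, 10, 38], [0, 0, 0], 1],
  [[-10, 20, 35], [0, 0, 0], 1],
])

```text
clock: 30.05
eef_pos: [0.4647, -0.0379, 0.155]
tool_rot: [0.07, 0.998, -0.0, 0.0]
ft_force: [1.2, 0.9, -0.1]
grip_width: 0.0698
grasp_force: 0.0
```

Request:
drive_tool([
  [[-20, 20, 30], [0, 0, 0], 1],
  [[0, 20, 20], [0, 0, 0], 1],
  [[0, 0, 0], [0, 0, 0], 1],
  [[0, 0, 0], [0, 0, 0], 1],
])

```text
clock: 30.38
eef_pos: [0.445, 0.0036, 0.2047]
tool_rot: [0.068, 0.998, -0.0, 0.002]
ft_force: [0.6, -0.2, -0.7]
grip_width: 0.0851
grasp_force: 0.0
```

```bash
python3 -c "
from h import *;st();c,S=look('f1',names)
fit('eye_loupe',[load('f1','eye_loupe')],[.48,-.067,.007,0])
fit('doming_block',[load('f1','doming_block')],[.493,.024,.007,-.14])
for q in('scriber','cutters'):line(c,S,q,.013)
for q in('canister','blue_pliers'):
  for z in (.005,.024):
    if q in S: print(q,plane(c,S[q][1],z))
d=cv2.resize(c['image'][120:400,60:460],(800,560),interpolation=cv2.INTER_CUBIC);cv2.imwrite('pics/f1c.png',d[:,:,::-1])"
```

```text
pos [0.445  0.0036 0.2047] yaw 82.2 tilt [ 0.003 -0.   ] j [ 0.01  0.14 -0.19  1.24 -0.    0.14] w 0.0851 gf 0.0 f [ 0.6 -0.2 -0.7] t 30.3833
f1 cutters 0.83 [282. 271. 321. 361.] [300. 315.] 1439 [0.609 0.008 0.01 ]
f1 scriber 0.62 [222. 278. 233. 355.] [226. 324.] 496 [ 0.609 -0.083  0.01 ]
f1 eye_loupe 0.66 [206. 209. 233. 242.] [218. 225.] 775 [ 0.48  -0.068  0.01 ]
f1 doming_block 0.77 [282. 206. 326. 263.] [304. 233.] 1981 [0.503 0.025 0.01 ]
f1 insert_cutters 0.66 [262. 258. 342. 367.] [299. 309.] 6655 [0.6   0.009 0.01 ]
f1 insert_scribe 0.9 [183. 260. 266. 365.] [224. 309.] 7473 [ 0.588 -0.081  0.01 ]
f1 insert_loupe 0.79 [176. 193. 262. 260.] [220. 224.] 4808 [ 0.479 -0.066  0.01 ]
f1 insert_block 0.78 [263. 192. 346. 260.] [301. 219.] 3369 [0.486 0.024 0.01 ]
f1 blue_pliers 0.57 [  0. 201.  81. 239.] [ 38. 221.] 1670 [ 0.449 -0.265  0.01 ]
FIT eye_loupe [ 0.4871 -0.0733 -0.0196 -0.3484] cost 0.039
FIT doming_block [ 0.4993  0.024  -0.0044 -0.1411] cost 0.025
scriber len 0.1113 yaw -7.7 ends [ 0.5443 -0.074 ] [ 0.6546 -0.0889] mid [ 0.5995 -0.0815]
cutters len 0.1187 yaw -7.8 ends [0.554  0.0153] [ 0.6716 -0.0008] mid [0.6128 0.0073]
blue_pliers [ 0.45024959 -0.26887507  0.005     ]
blue_pliers [ 0.4456404  -0.25311567  0.024     ]
```

View pics/f1c.png

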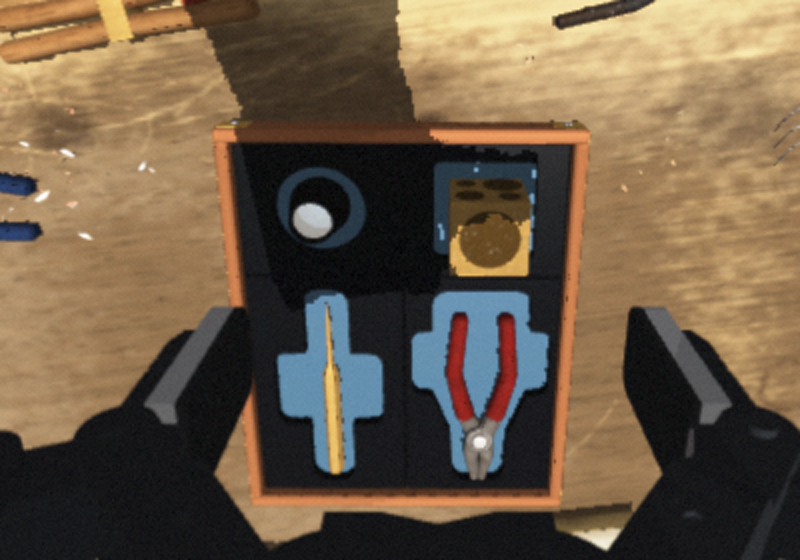

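```bash
python3 -c "
from h import *;st();print(job_done())"
```

```text
pos [0.444  0.0028 0.2034] yaw 82.1 tilt [-0.001 -0.   ] j [ 0.01  0.15 -0.19  1.24 -0.    0.15] w 0.0853 gf 0.0 f [ 0.  -0.7  0.4] t 30.9333
the job is handed in; nothing more can be done
None
```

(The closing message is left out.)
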